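# Unstack the sample parts at the inspection bench

## Robot

A 6-joint arm with a two-finger parallel gripper is mounted at the origin on the work surface. World frame = base frame: x ahead of the robot, y to its left, z up, the work surface at z = 0. Lengths are in mm, angles in rad, forces in N, time in s.
With the tool pointing down it reaches from about 350 to 975 mm from the base axis. Payload 7.1 kg.
Tool frame: the origin (TCP) lies at the very end of the fingers, on their centre line; the grasp point (between the pads) lies 19 mm behind it; z points along the fingers, y is the line along which they close (so a half turn about z gives the same grasp; the last joint's range is limited). The gripper opens to 88 mm and grips with 3 to 60 N. Pads are 20 mm wide; open, the fingers measure 115 mm over their backs; the gripper's body (75 mm by 178 mm) begins 61 mm behind the grasp point.
Start: joints at [-0.019, 0.423, 1.63, -0, 1.089, -0.019], TCP at [624.984, 0.026, 222.675] pointing down, gripper open.
Joint ranges: [-3, 3], [-0.9, 2.11], [0.09, 2.58], [-1.31, 4.45], [0.11, 2.69], [-2.54, 2.54]. Speed limits (rad/s): [2.39, 2.39, 3.01, 3.14, 3.14, 3.14].

## Interface

Orientations are given as a rotation vector (axis times angle).
In Python, from workcell import get_obs, get_image, job, models gives the robot as it stands.
- The arm moves only by the tool jog_arm, never from a script. Its argument "increments" is one flat list of numbers, 7 for each row, row after row: the turn, a rotation vector about the tool's x, y, z in degrees, then the shift along the tool's x, y, z in mm, then the opening in per cent of the stroke, from 0 (shut) to 100 (fully open). A call has 1 to 12 rows; each row shifts and turns the commanded pose from where the row before left it, along the tool's axes as they then stand; what a row does not reach is not made up. A row lasts 1/8 s, in which the tool goes at most 62.5 mm and 10.7 degrees, less where a joint would pass 70% of its speed; a pose out of reach is approached as far as the arm can. A call is refused whole if a number of a shift passes 62.5 or a number of a turn 10.7, either way. A call with a gripper value outside its range is refused whole. The fingers move at their own pace and stop on an object; the grip force is fixed at half the most. Time passes only in rows, so rows that do not move let the fingers close. It gives the time, the measured TCP pose, the force, the opening and the grip force at its end, in the units of the state.
- get_obs(): the state, without advancing time (a new reading comes with each control period).
- get_image(name): name is "scene" or "side" or "wrist"; returns a dict with "pixels" (420x560x3 uint8, blue, green, red), "depth" (420x560 float32, mm along the optical axis (not along the pixel's ray), 0 where there is no reading), "fx", "fy", "cx", "cy" (pixels), "cam_to_world" (4x4, takes a point from camera to world coordinates); the wrist camera has in their place "tool_from_camera" (4x4, takes a point from camera to tool coordinates, whose origin is the TCP and whose axes are the flange's). Camera axes: x right, y up, looking along -z (the intrinsics and any distortion apply to the point x, -y, -z); pixel columns grow to the right and rows downward; lengths in mm; the calibration is good to about 2 mm. A picture is of the moment at which its call begins: read the wrist's pose just before it.
- job.close_job(): hands the job in; it is judged then, once.
Trained networks look in the newest picture that a camera, given by its name, has taken for a name from the list of things; names that differ only in an ending like _2 or _b are one class to them, and where a whole thing is asked for, a point or a joint stands for the part that bears it (a point fixed in the world has none). Each returns a list of dicts, best first, with "p" (0 to 1); they miss things now and then, are a little off and sometimes report something else, mostly with a low value. They report only what shows in the picture. A call takes as long as a camera call. They do not tell look-alikes from the thing itself.
- models.look_for(target, camera): "centre" ([x, y, z] in mm, in world coordinates, good to about 4 mm: the middle of the surface that is visible of it).
- models.regions_of(target, camera): "region" (420x560 bool, what is visible of it).
The state is a dict: "t": time; "qpos": joint angles; "qvel": joint speeds; "joint_torque": joint torques, N m; "ee_pos": TCP position; "orientation": TCP orientation; "ft_force": force on the tool from outside, world axes, zero at the start; "moment": the same for the moment, N m; "width": finger opening in mm; "grasp_force": force on a finger pad.
Only numpy, scipy, OpenCV 4.12 (cv2) and the standard library are available. Lean on these libraries where they do the work, as an engineer would, in place of code of your own. Each camera call takes 0.05 s, during which the arm holds its last target. There are 200 camera calls.

## Task

Take the stack of sample parts apart from the top down. First press the plug gauge upright into the empty middle spring clip of the rack until it snaps fully home, its foot on the rack's ledge; then set the hexagonal nut, then the round ring, then the square block each flat on the floor of the empty nest of its own shape, setting them down gently rather than dropping them. Let go of everything at the end.

Things in the scene. Friction and masses are not known exactly. Their poses are not given: they have to be found in the camera images.
- gauge: Plug gauge, a metal pin 130 mm long, upright on top of the stack. Origin: centre of its foot, z up. Plug 14 mm wide, 18 mm long, loose in the nut's bore (lift it straight out, over 25 mm); collar 26 mm wide, 6 mm thick, resting on the nut; round handle 16 mm wide, 24 to 130 mm above the foot. The clip takes the handle 60 to 74 mm above the foot: hold it about 110 mm above the foot. 0.12 kg.
- hex_nut: Plain steel hexagonal nut, 40 mm across flats, 22 mm thick, bore 17 mm; third from the bottom of the stack, under the gauge. Origin: centre of its underside, z up; its x axis is square to one pair of flats (the other pairs lie at 60 and 120 degrees). About 0.2 kg.
- round_ring: Plain steel ring, 52 mm outside diameter, 24 mm bore, 22 mm thick; second from the bottom of the stack. Origin: centre of its underside, z up. About 0.27 kg.
- square_block: Plain steel square block, 64 by 64 mm, 22 mm thick, with a 24 mm bore; bottom of the stack, on a fixed round wooden pallet of 110 mm diameter and 8 mm height. Origin: centre of its underside, z up; x and y square to its sides. About 0.5 kg.
- nest_hex: Fixed hexagonal grey nest: black floor 4 mm above the table, inside a lip 4 mm wide whose top is 9 mm above the table; 58 mm across flats inside. Origin: its centre at table height, z up; x axis square to one pair of sides.
- nest_round: Fixed round grey nest: floor 4 mm above the table, lip top 9 mm above the table and 4 mm wide, 70 mm diameter inside. Origin: its centre at table height, z up.
- nest_square: Fixed square grey nest: floor 4 mm above the table, lip top 9 mm above the table and 4 mm wide, 82 by 82 mm inside. Origin: its centre at table height, z up; x and y square to its sides (the block must be turned to match within about 15 degrees).
- rack: Fixed grey spring-clip rack, 220 mm long; its ledge, 12 mm high, reaches 22 mm in front of the clips' axes; its open back frame, 90 mm high, stands 18 mm behind them. Origin: on the table under the middle clip's axis, axes as clip_seat. Short gauges, up to 64 mm above the table, fill the clips 60 mm to either side. The gauge's collar cannot pass the jaws from above: it goes in from the front.
- clip_seat (a point): Where the gauge's foot belongs in the rack's empty middle clip: on the clip's axis, on the ledge, 12 mm above the table. The gauge is pressed in along +x (mouth towards -x); y runs along the rack, z up. The two jaws are 60 to 74 mm above the ledge, their round noses 7 mm in front of this point and 12 mm apart; they spring apart at 5 to 10 N and close behind the handle, which a stop halts here.
Things that resemble listed ones, but are neither listed nor needed, are in the scene too. What is shaped like the hex_nut but blue or green is not meant.

How it is judged:
By the outcome, as a careful person would: the job done as asked, in the order asked, and still so for the second after the job is handed in, with the robot touching nothing.
It also fails if it takes over 118 s, if anything falls off the work surface, if the arm or the gripper's body presses on something with over 40 N, if the wrist force passes 120 N, or if a joint passes its speed limit or range.

## Working session

There is one attempt and no reset: what is moved stays moved. The work goes in short steps, Python scripts to look and compute and a tool call to move; the robot and the scene stay as the last step left them, time stands still between calls to the robot, and variables do not carry over. Pictures are saved under pics/ and viewed, at most 14 in all, crops included, and the job is handed in when it is done.

Besides the shell and the picture viewer there is one more tool, called after "Request:" as a command line: name --argument value ..., lists and objects as JSON in quotes. jog_arm: Moves the arm, as the interface text tells. Its arguments: {"type":"object","properties":{"increments":{"type":"array"}},"required":["increments"]}

```bash
mkdir -p pics; cat > h.py <<'E'
import numpy as np, cv2
from workcell import get_obs, get_image, job, models
from scipy.spatial.transform import Rotation as R
def T_tool():
    o=get_obs(); T=np.eye(4); T[:3,:3]=R.from_rotvec(o["orientation"]).as_matrix(); T[:3,3]=o["ee_pos"]; return T
def shot(name):
    T=T_tool(); im=get_image(name)
    im["M"]=np.array(im["cam_to_world"]) if "cam_to_world" in im else T@np.array(im["tool_from_camera"])
    return im
def cloud(im):
    d=im["depth"]; v,u=np.mgrid[:d.shape[0],:d.shape[1]]
    P=np.stack([(u-im["cx"])/im["fx"]*d,-(v-im["cy"])/im["fy"]*d,-d],-1)
    W=P@im["M"][:3,:3].T+im["M"][:3,3]; W[d<=0]=np.nan; return W
E
python3 - <<'E'
from h import *
o=get_obs(); print(o)
for n in ["scene","side"]:
    im=shot(n); cv2.imwrite(f"pics/{n}0.png",im["pixels"]); print(n,im["M"].round(2).tolist(),[k for k in im],im["fx"])
    np.savez(f"{n}0.npz",W=cloud(im),px=im["pixels"])
    for t in ["gauge","hex_nut","round_ring","square_block","nest_hex","nest_round","nest_square","rack"]:
        print(t,[(np.round(r["centre"]).tolist(),round(r["p"],2)) for r in models.look_for(t,n)][:4])
E
```

```text
{'t': 0.0, 'qpos': array([-1.89616799e-02,  4.23817283e-01,  1.63070579e+00, -1.96951683e-05,
        1.08861476e+00, -1.90185273e-02]), 'qvel': array([ 0.00067996, -0.00014117,  0.00067923, -0.0016145 ,  0.00157467,
       -0.00054894]), 'joint_torque': array([ 1.28069914e-03, -5.44622147e+01, -2.73670936e+01,  6.42951974e-02,
        2.27214623e-02, -1.51321510e-04]), 'ee_pos': array([6.24428321e+02, 5.51063272e-02, 2.21910212e+02]), 'orientation': array([-2.22058930e+00, -2.22073585e+00,  1.70250394e-03]), 'ft_force': array([ 0.39796853, -0.01292141, -0.54262155]), 'moment': array([ 0.00232159,  0.00088444, -0.01130067]), 'grasp_force': 0.0, 'width': 87.7999565247484}
scene [[-0.87, -0.31, 0.39, 862.68], [0.5, -0.55, 0.67, 584.42], [0.01, 0.78, 0.63, 616.41], [0.0, 0.0, 0.0, 1.0]] ['pixels', 'depth', 'fx', 'fy', 'cx', 'cy', 'cam_to_world', 'M'] 469.0295835900215
gauge [([456.0, -90.0, 135.0], 0.93)]
hex_nut [([332.0, -130.0, 18.0], 0.79), ([587.0, -57.0, 19.0], 0.68), ([462.0, -85.0, 72.0], 0.58)]
round_ring [([463.0, -79.0, 45.0], 0.68)]
square_block [([463.0, -68.0, 28.0], 0.82)
[... 189 characters left out ...]
 ([458.0, -303.0, 6.0], 0.2)]
side [[0.87, 0.28, -0.41, 108.49], [-0.5, 0.49, -0.71, -719.25], [0.0, 0.82, 0.57, 643.9], [0.0, 0.0, 0.0, 1.0]] ['pixels', 'depth', 'fx', 'fy', 'cx', 'cy', 'cam_to_world', 'M'] 499.28292846745694
gauge [([446.0, -100.0, 130.0], 0.68)]
hex_nut [([326.0, -140.0, 17.0], 0.76), ([444.0, -108.0, 71.0], 0.65), ([579.0, -69.0, 21.0], 0.55)]
round_ring [([441.0, -116.0, 47.0], 0.87)]
square_block [([442.0, -120.0, 28.0], 0.83)]
nest_hex [([486.0, 260.0, 2.0], 0.88)]
nest_round [([449.0, -307.0, 1.0], 0.78), ([445.0, -109.0, 73.0], 0.39)]
nest_square [([443.0, 100.0, 4.0], 0.68), ([691.0, 33.0, 29.0], 0.19)]
rack [([691.0, 36.0, 29.0], 0.75), ([441.0, 98.0, 2.0], 0.24)]
```

View pics/scene0.png

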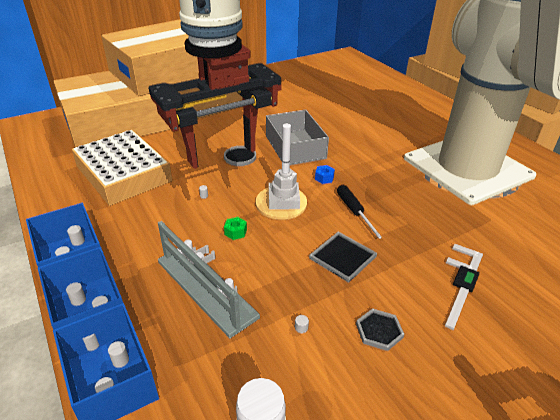

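View pics/side0.png

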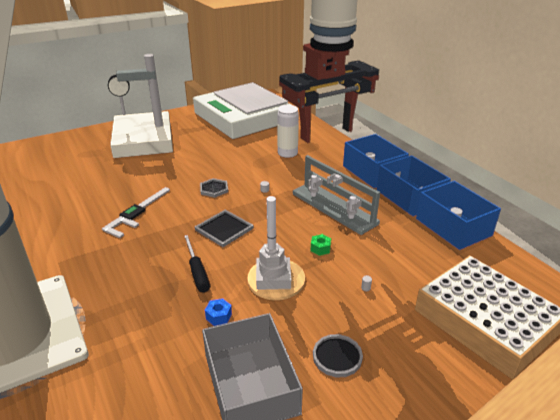

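The scene view shows the stack at (285,185), with the hex nest at (380,327), the square nest at (343,256), the round nest at (240,155) and the rack at (205,280). Blue and green decoy nuts sit to either side of the stack. The side view agrees, with the stack at (272,250) and the rack at (337,200).

```bash
cat > m.py <<'E'
from h import *
from scipy.optimize import least_squares
def circ(P,r):
    f=lambda c:np.hypot(P[:,0]-c[0],P[:,1]-c[1])-r
    s=least_squares(f,P.mean(0)[:2],loss="soft_l1",f_scale=1); return s.x.round(1),np.abs(f(s.x)).mean().round(2),len(P)
def rect(P):
    (c,s,a)=cv2.minAreaRect(P[:,:2].astype(np.float32)); return np.round(c,1),np.round(s,1),round(a,1)
E
python3 - <<'E'
from m import *
for n in ["scene","side"]:
    D=np.load(n+"0.npz"); W=D["W"]; px=D["px"].astype(int)
    print("==",n)
    near=np.hypot(W[...,0]-452,W[...,1]+95)<60
    z=W[...,2]
    for nm,lo,hi,rr in [("handle lo",85,130,8),("handle hi",130,180,8),("ring",33,49,26)]:
        P=W[near&(z>lo)&(z<hi)]; print(nm,circ(P,rr))
    P=W[near&(z>184)];print("top z",np.nanmax(z[near]),P.mean(0).round(1) if len(P) else 0)
    for nm,lo,hi in [("blocktop",27,33),("ringtop",49.5,54.5),("nuttop",71,76.5),("block",14,28),("nut",56,71)]:
        P=W[near&(z>lo)&(z<hi)]; print(nm,rect(P),np.median(P[:,2]).round(1))
    br=px.max(-1)
    for nm,c,r in [("hex",(485,264),55),("round",(455,-304),55),("square",(442,101),70)]:
        m=(np.hypot(W[...,0]-c[0],W[...,1]-c[1])<r)&(br<60)&(z<12)
        P=W[m]; k=rect(P); print("nest",nm,k,"mean",P.mean(0).round(1))
        if nm=="hex":
            q=P[:,:2]-k[0]
            w=[(np.ptp(q@[np.cos(a),np.sin(a)]),a) for a in np.radians(np.arange(0,60))]
            print("  hex minwidth",min(w)[0].round(1),np.degrees(min(w)[1]).round())
    m=(np.hypot(W[...,0]-698,W[...,1]-55)<150)
    P=W[m&(z>83)&(z<93)]; print("frame top",rect(P),np.median(P[:,2]) if len(P) else 0)
    P=W[m&(z>9)&(z<15)]; print("ledge",rect(P))
E
```

```text
== scene
handle lo (array([448.7, -95.7]), np.float64(0.88), 148)
handle hi (array([448.8, -95.8]), np.float64(0.87), 184)
ring (array([450.1, -97.4]), np.float64(1.3), 168)
top z 188.63379028000185 [450.5 -93.4 186.6]
blocktop (array([451.8, -94.3]), array([67.7, 63.1]), 61.4) 31.3
ringtop (array([456.5, -88.3]), array([33.3, 50.7]), 54.9) 52.7
nuttop (array([450. , -94.1]), array([43.3, 40.9]), 36.6) 75.2
block (array([466.5, -68.2]), array([ 6.8, 62.4]), 62.1) 21.0
nut (array([453.1, -86. ]), array([25. , 46.2]), 65.7) 63.4
nest hex (array([487.7, 262.8]), array([59.8, 63.4]), 67.7) mean [485.8 264.9   5.4]
  hex minwidth 55.7 47.0
nest round (array([ 452.2, -308.6]), array([64.3, 57.4]), 1.1) mean [ 452.  -307.8    5.9]
nest square (array([440.9, 102.1]), array([87.4, 82.7]), 18.3) mean [438.6 101.5   5.6]
frame top (array([692. ,  48.6]), array([ 36.4, 223.2]), 11.0) 90.07919848314623
ledge (array([722.8,  27.3]), array([243.2, 229.8]), 72.0)
== side
handle lo (array([449. , -94.7]), np.float64(0.71), 170)
handle hi (array([448.9, -94.6]), np.float64(0.76), 215)
ring (array([450.6, -96.3]), np.float64(1.26), 192)
top z 188.6024995373528 [447.8 -96.7 186.8]
blocktop (array([450.9, -96.7]), array([67.2, 63.8]), 62.4) 31.0
ringtop (array([ 446.3, -106.8]), array([32.2, 50.6]), 72.8) 52.9
nuttop (array([448. , -94.4]), array([41.6, 47.2]), 6.9) 74.8
block (array([ 435.4, -124.1]), array([ 5.6, 62.5]), 61.9) 21.1
nut (array([ 445. , -104.8]), array([26.1, 46.4]), 67.4) 63.9
nest hex (array([490. , 278.2]), array([46.3, 54.5]), 73.1) mean [487.  277.8   5.5]
  hex minwidth 46.5 38.0
nest round (array([ 454.1, -302.1]), array([65.4, 65.8]), 6.8) mean [ 453.9 -302.8    5.3]
nest square (array([441.9, 107.2]), array([77.8, 76.2]), 17.7) mean [441.  107.1   5.4]
frame top (array([690.9,  48.6]), array([ 37.4, 222.2]), 11.1) 88.39945474336724
ledge (array([749. ,  59.9]), array([185.1, 221.3]), 11.2)
```

```bash
python3 - <<'E'
from m import *
im=shot("wrist"); W=cloud(im); px=im["pixels"]; cv2.imwrite("pics/w0.png",px); np.savez("w0.npz",W=W,px=px)
print(np.array(im["tool_from_camera"]).round(2).tolist(),im["fx"])
a=np.radians(11); ex=np.array([np.cos(a),np.sin(a)]); ey=np.array([-ex[1],ex[0]])
for n,W in [("wrist",W),("scene",np.load("scene0.npz")["W"]),("side",np.load("side0.npz")["W"])]:
    z=W[...,2]; m=np.hypot(W[...,0]-692,W[...,1]-48)<125
    for lo,hi in [(88,94),(75,87),(58,70),(10,15)]:
        P=W[m&(z>lo)&(z<hi)]
        if len(P)<5: print(n,lo,hi,"none"); continue
        q=(P[:,:2]-[692,48.]); x=q@ex; y=q@ey
        print(n,lo,hi,len(P),"x",np.percentile(x,[2,25,50,75,98]).round(1),"y",np.percentile(y,[2,50,98]).round(1))
        if lo==58:
            s=x<5; 
            for sg in (-1,1):
                k=s&(sg*y>40)
                if k.sum()>5: print("   short",sg,x[k].mean().round(1),y[k].mean().round(1),k.sum())
        if lo==88 and n!="": 
            k=abs(x-np.median(x))<8; p=np.polyfit(y[k],x[k],1); print("   top fit slope deg",np.degrees(p[0]).round(2),p[1].round(2))
E
```

```text
[[-0.0, 0.97, 0.24, 67.07], [1.0, -0.0, 0.0, 0.12], [0.0, 0.24, -0.97, -161.26], [0.0, 0.0, 0.0, 1.0]] 302.7565184759222
wrist 88 94 1559 x [10.6 12.5 14.2 16.  17.9] y [-83.8  24.7 109. ]
   top fit slope deg -0.16 14.3
wrist 75 87 990 x [-16.3   4.1  10.3  10.6  11. ] y [-78.7   7.5 107.2]
wrist 58 70 342 x [-14.  -10.5  -7.2  -3.6  10.6] y [-63.3  58.4 109.4]
   short -1 -7.9 -57.5 133
   short 1 -8.1 61.3 163
wrist 10 15 5206 x [-28.6 -20.2 -10.    3.1  14.7] y [-102.8   14.9  107.9]
scene 88 94 550 x [ 9.5 12.2 14.4 16.3 17.9] y [-103.4   13.8  108.6]
   top fit slope deg -0.19 14.28
scene 75 87 473 x [-16.1   1.1  16.9  17.4  18.1] y [-102.    10.9  110.9]
scene 58 70 179 x [-13.9  -9.   -4.1  16.   17.9] y [-108.    58.5  111.5]
   short -1 -8.3 -57.1 46
   short 1 -8.9 62.6 54
scene 10 15 1862 x [-28.5   6.6  16.2  24.3  31.3] y [-97.8  29.4 110.5]
side 88 94 257 x [-0.5  9.3 10.9 13.  17.3] y [-105.3   -9.7  103.5]
   top fit slope deg -0.32 11.39
side 75 87 392 x [-17.9   6.1   9.   10.4  12.5] y [-108.9  -10.   105.3]
side 58 70 117 x [-15.9 -11.5  -2.8  10.2  16.6] y [-109.4  -57.   109.5]
   short -1 -10.9 -60.7 31
   short 1 -11.1 59.1 28
side 10 15 1125 x [-31.8 -20.6  -6.6   9.9  29.6] y [-107.8   -7.3  104.1]
```

View pics/w0.png

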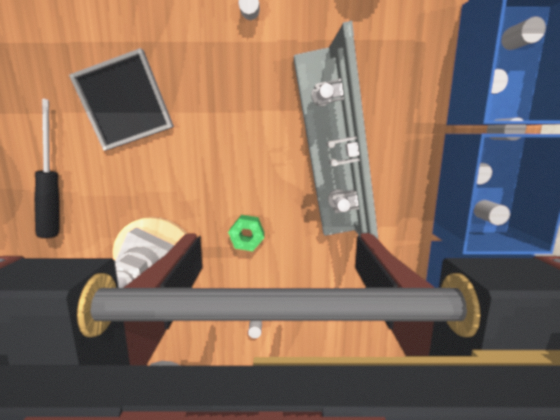

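The wrist view shows the rack at (340,130), with its empty clip at (345,150) and the mouth towards the robot. I put the seat near (684.5,48.5), yaw about 11.2°. Next I move over the gauge.

Request:
jog_arm --increments '[0,0,0,-19,-35,0,100,0,0,0,-19,-35,0,100,0,0,0,-19,-35,0,100,0,0,0,-19,-35,0,100,0,0,0,-19,-35,0,100,0,0,0,0,0,10,100,0,0,0,0,0,10,100,0,0,0,0,0,6,100,0,0,0,0,0,0,100]'

```text
t: 2.08
ee_pos: [450.2, -94.5, 195.9]
orientation: [-2.22, -2.222, 0.001]
ft_force: [-0.3, -0.9, 0.1]
width: 88.3
grasp_force: 0.0
```

```bash
python3 - <<'E'
from m import *
print(get_obs()["ee_pos"],get_obs()["orientation"])
im=shot("wrist"); W=cloud(im); px=im["pixels"]; cv2.imwrite("pics/w1.png",px); np.savez("w1.npz",W=W,px=px)
z=W[...,2]; m=np.hypot(W[...,0]-449,W[...,1]+95)<50
for nm,lo,hi,rr in [("handle",85,180,8),("ring",33,49,26)]:
    P=W[m&(z>lo)&(z<hi)]; print(nm,circ(P,rr) if len(P)>5 else 0)
for lo,hi in [(27,33),(49.5,55),(71,77),(183,190)]:
    P=W[m&(z>lo)&(z<hi)]; print(lo,rect(P) if len(P)>5 else 0,len(P))
E
```

```text
[450.23392903 -94.53647135 195.89832946] [-2.21963265e+00 -2.22156270e+00  1.09729851e-03]
handle (array([450. , -94.5]), np.float64(0.13), 644)
ring (array([451.5, -96.3]), np.float64(0.15), 82)
27 (array([452.2, -95.5]), array([64.2, 64.2]), 61.8) 1268
49.5 (array([452.5, -92.2]), array([43.6, 51. ]), 69.7) 328
71 (array([449.8, -91.7]), array([40.1, 40.4]), 5.5) 764
183 (array([450. , -93.7]), array([14.6, 14.8]), 0.3) 482
```

View pics/w1.png

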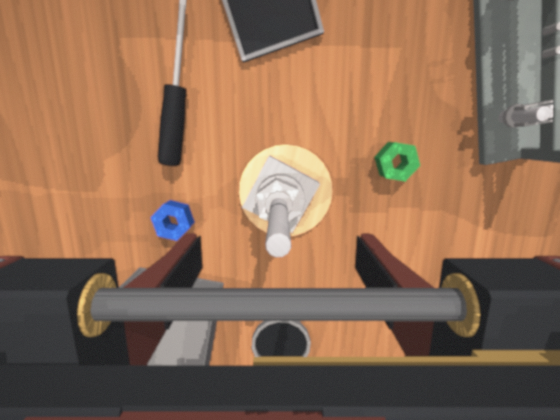

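The wrist view shows the handle top at (278,245), exactly under the TCP between the fingers, so I descend and grip.

Request:
jog_arm --increments '[0,0,-5.6,0,0,0,100,0,0,-5.6,0,0,0,70,0,0,0,0,0,14,60,0,0,0,0,0,14,50,0,0,0,0,0,14,40,0,0,0,0,0,7,40,0,0,0,0,0,0,30,0,0,0,0,0,0,0,0,0,0,0,0,0,0,0,0,0,0,0,0,0,0,0,0,0,0,0,0,0]'

```text
invalid input
```

Request:
jog_arm --increments '[0,0,-5.6,0,0,0,100,0,0,-5.6,0,0,0,70,0,0,0,0,0,14,60,0,0,0,0,0,14,50,0,0,0,0,0,14,40,0,0,0,0,0,7,40,0,0,0,0,0,0,30,0,0,0,0,0,0,0,0,0,0,0,0,0,0,0,0,0,0,0,0,0,0,0,0,0,0,0,0]'

```text
t: 3.5
ee_pos: [450.2, -95.0, 148.0]
orientation: [1.994, 2.427, 0.0]
ft_force: [-0.2, 0.2, 2.1]
width: 15.3
grasp_force: 30.0
```

Request:
jog_arm --increments '[0,0,0,0,0,-6,0,0,0,0,0,0,-10,0,0,0,0,0,0,-18,0,0,0,0,0,0,-18,0,0,0,0,8,20,0,0,0,0,0,14,36,0,0,0,0,0,14,36,0,0,0,0,0,14,36,0,0,0,0,0,14,36,0,0,0,0,0,14,35,0,0,0,0,0,0,0,0,0]'

```text
t: 4.88
ee_pos: [632.3, 22.5, 198.7]
orientation: [1.991, 2.43, 0.001]
ft_force: [-0.3, -1.1, -1.4]
width: 15.1
grasp_force: 30.0
```

```bash
cat > rack.py <<'E'
from m import *
import sys
tag=sys.argv[1]
o=get_obs(); print(o["ee_pos"].round(1),o["orientation"].round(4),o["width"],o["ft_force"].round(1))
T=T_tool(); print("tool y yaw deg",np.degrees(np.arctan2(T[1,1],T[0,1])).round(2),"tool z",T[:3,2].round(4))
im=shot("wrist"); W=cloud(im); px=im["pixels"]; cv2.imwrite(f"pics/{tag}.png",px); np.savez(f"{tag}.npz",W=W,px=px)
z=W[...,2]
a=np.radians(11.2); ex=np.array([np.cos(a),np.sin(a)]); ey=np.array([-ex[1],ex[0]]); S=np.array([684.5,48.5])
q=W[...,:2]-S; X=q@ex; Y=q@ey
def st(nm,m):
    if m.sum()<5: print(nm,"none"); return
    print(nm,m.sum(),"x",np.percentile(X[m],[2,50,98]).round(1),"y",np.percentile(Y[m],[2,50,98]).round(1),"z",np.median(z[m]).round(1))
b=(abs(X)<40)&(abs(Y)<118)
m=b&(z>88)&(z<93)&(X>10); st("frame top",m)
if m.sum()>20: p=np.polyfit(Y[m],X[m],1); print("  slope",np.degrees(p[0]).round(2))
st("ledge",b&(z>10)&(z<14)&(X<10))
for s in(-60,60):
    k=b&(np.hypot(X,Y-s)<14)&(z>61)&(z<67); st(f"short top {s}",k)
    k=b&(np.hypot(X,Y-s)<14)&(z>40)&(z<67); print(circ(np.stack([X[k],Y[k]],-1),8) if k.sum()>9 else 0)
k=b&(abs(Y)<25)&(X<8)&(z>66)&(z<90); st("jaws",k)
for s in (-1,1): st(f" jaw {s}",k&(s*Y>0))
c=T[:2,3]
k=(np.hypot(W[...,0]-c[0],W[...,1]-c[1])<14)
for lo in (0,25,50): 
    kk=k&(z<T[2,3]-6-lo)&(z>T[2,3]-31-lo)
    if kk.sum()>20: print("handle",lo,circ(W[kk],8 if lo<50 else 8))
E
python3 rack.py w2
```

```text
[632.3  22.5 198.7] [1.9913e+00 2.4295e+00 1.1000e-03] 15.073217567290436 [-0.3 -1.1 -1.4]
tool y yaw deg 11.32 tool z [ 6.e-04  4.e-04 -1.e+00]
frame top 1522 x [18.  21.5 25.2] y [-60.7  33.5 107. ] z 89.1
  slope 0.06
ledge 3815 x [-21.3  -7.9   9.2] y [-92.   22.  106.1] z 11.2
short top -60 125 x [-6.5 -0.5  5.5] y [-65.8 -59.4 -54. ] z 63.0
(array([  2.1, -59.1]), np.float64(2.47), 401)
short top 60 166 x [-6.5 -0.4  5.7] y [53.7 60.1 65.6] z 63.0
(array([ 2.4, 59.5]), np.float64(2.52), 398)
jaws 240 x [-9.9 -3.5  7.3] y [-11.4   6.7  11.4] z 84.5
 jaw -1 117 x [-9.9 -3.5  7.3] y [-11.5  -9.8  -6.3] z 84.1
 jaw 1 123 x [-9.8 -3.4  7.2] y [ 6.7 10.3 11.6] z 84.5
handle 0 (array([632.2,  23.2]), np.float64(0.15), 292)
handle 25 (array([632.2,  23.3]), np.float64(0.16), 212)
handle 50 (array([631.7,  25.2]), np.float64(2.14), 445)
```

View pics/w2.png

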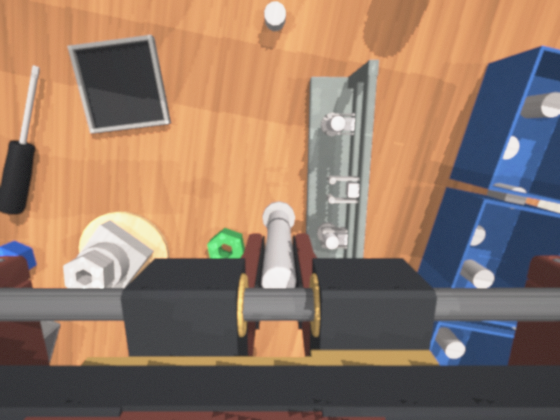

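The rack points fit: the short gauges sit at ±60 and the jaws are symmetric. I move in front of the clip, then over the ledge.

Request:
jog_arm --increments '[0,0,0,7.4,0,0,0,0,0,0,7.4,0,15,0,0,0,0,0,0,30,0,0,0,0,0,0,30,0,0,0,0,0,0,13,0,0,0,0,0,12,0,0,0,0,0,0,12,0,0,0,0,0,0,12,0,0,0,0,0,0,0,3,0,0,0,0,0,0,0,0]'

```text
t: 6.18
ee_pos: [662.1, 41.7, 108.4]
orientation: [-1.994, -2.427, 0.001]
ft_force: [-1.1, 0.2, -2.3]
width: 15.6
grasp_force: 30.0
```

```bash
python3 rack.py w3
```

```text
[662.1  41.7 108.4] [-1.9937e+00 -2.4272e+00  9.0000e-04] 15.562141119267775 [-1.1  0.2 -2.3]
tool y yaw deg 11.2 tool z [-8.e-04 -1.e-04 -1.e+00]
frame top 2505 x [18.1 21.7 25.4] y [-10.   56.8 107.9] z 89.1
  slope 0.07
ledge 4592 x [-21.1  -6.7   9.4] y [-23.2  46.8 107.1] z 11.3
short top -60 none
0
short top 60 328 x [-6.2 -0.2  5.9] y [53.6 59.6 66. ] z 63.0
(array([ 2.8, 59.7]), np.float64(2.52), 746)
jaws 680 x [-30.2  -6.3   7.6] y [-10.7   6.2  11.6] z 81.2
 jaw -1 138 x [-31.2   3.4   7.8] y [-11.2  -9.8  -0.8] z 80.4
 jaw 1 542 x [-30.1  -8.9   7. ] y [ 1.9  7.7 11.7] z 81.5
handle 0 (array([662. ,  42.4]), np.float64(0.16), 296)
handle 25 (array([662. ,  42.5]), np.float64(0.17), 207)
handle 50 (array([661.5,  44.4]), np.float64(2.14), 451)
```

Request:
jog_arm --increments '[0,0,0,1.6,2,1.5,0,0,0,0,0,2,1.5,0,0,0,0,0,0,0.5,0,0,0,0,0,0,0.5,0,0,0,0,0,0,0,0]'

```text
t: 6.85
ee_pos: [666.0, 44.0, 104.6]
orientation: [-1.994, -2.427, 0.0]
ft_force: [1.2, -0.5, -1.2]
width: 15.6
grasp_force: 30.0
```

Request:
jog_arm --increments '[0,0,0,0,0,0.5,0,0,0,0,0,0,0.5,0,0,0,0,0,0,0,0]'

```text
t: 7.22
ee_pos: [666.2, 44.1, 104.1]
orientation: [1.994, 2.427, 0.0]
ft_force: [-0.6, -0.2, 3.4]
width: 15.4
grasp_force: 30.0
```

Request:
jog_arm --increments '[0,0,0,0,0,0.5,0,0,0,0,0,0,0,0]'

```text
t: 7.48
ee_pos: [666.4, 44.1, 104.0]
orientation: [1.994, 2.427, 0.001]
ft_force: [-2.2, -0.5, 6.0]
width: 15.5
grasp_force: 30.0
```

Request:
jog_arm --increments '[0,0,0,0,0,-1,0,0,0,0,0,5,0,0,0,0,0,0,4,0,0,0,0,0,0,3,0,0,0,0,0,0,3,0,0,0,0,0,0,2,0,0,0,0,0,0,0,0,0]'

```text
t: 8.35
ee_pos: [678.8, 46.6, 104.0]
orientation: [-1.99, -2.423, 0.011]
ft_force: [-14.6, -3.2, 13.4]
width: 16.9
grasp_force: 31.0
```

Request:
jog_arm --increments '[0,0,0,0,1,-0.7,0,0,0,0,0,1.5,0,0,0,0,0,0,1.5,0,0,0,0,0,0,0,0,0]'

```text
t: 8.85
ee_pos: [685.7, 47.9, 104.3]
orientation: [-1.993, -2.426, 0.003]
ft_force: [-6.3, -1.2, 2.1]
width: 15.7
grasp_force: 29.9
```

Request:
jog_arm --increments '[0,0,0,0,-0.5,0.5,0,0,0,0,0,0,0.5,0,0,0,0,0,0,0.5,0,0,0,0,0,0,0,0]'

```text
t: 9.35
ee_pos: [685.7, 47.8, 104.2]
orientation: [-1.993, -2.427, 0.002]
ft_force: [-8.6, -0.8, 10.7]
width: 15.4
grasp_force: 30.0
```

```bash
cat > up.py <<'E'
from m import *
for n in ["scene","side"]:
    im=shot(n); W=cloud(im); z=W[...,2]; cv2.imwrite(f"pics/{n}_up.png",cv2.resize(im["pixels"][120:360,80:400] if n=="scene" else im["pixels"][120:300,240:480],None,fx=2,fy=2))
    m=np.hypot(W[...,0]-684.2,W[...,1]-48.4)<14
    for lo,hi in [(36,68),(90,102),(36,60),(102,141)]:
        k=m&(z>lo)&(z<hi)
        print(n,lo,hi,circ(W[k],8) if k.sum()>5 else 0)
E
python3 up.py
```

```text
scene 36 68 (array([683.7,  47.3]), np.float64(1.43), 58)
scene 90 102 (array([684.2,  47.3]), np.float64(0.6), 47)
scene 36 60 (array([683.8,  47.7]), np.float64(1.76), 40)
scene 102 141 (array([683.2,  47.9]), np.float64(1.68), 199)
side 36 68 (array([683.7,  47.4]), np.float64(1.51), 111)
side 90 102 (array([684.,  48.]), np.float64(0.89), 34)
side 36 60 (array([683.5,  47.4]), np.float64(1.56), 87)
side 102 141 (array([687.1,  47.5]), np.float64(1.54), 78)
```

Request:
jog_arm --increments '[0,0,0,0,0,0,50,0,0,0,0,-1,0,50,0,0,0,0,0,0,50,0,0,0,0,0,-10,50,0,0,0,0,0,-25,50,0,0,0,0,0,-30,60,0,0,0,0,0,-20,80,0,0,0,0,0,0,100]'

```text
t: 10.45
ee_pos: [686.4, 47.9, 190.5]
orientation: [1.992, 2.425, 0.004]
ft_force: [-0.0, 0.4, 0.9]
width: 69.1
grasp_force: 0.0
```

```bash
sed -i 's/_up.png/_up2.png/' up.py; python3 up.py; python3 -c "
from h import *
o=get_obs();print(o['ee_pos'],o['ft_force'])"
```

```text
scene 36 68 (array([683.8,  47.5]), np.float64(1.39), 66)
scene 90 102 (array([683.2,  46.7]), np.float64(0.62), 53)
scene 36 60 (array([684.1,  48. ]), np.float64(1.85), 44)
scene 102 141 (array([683.1,  46.9]), np.float64(0.58), 189)
side 36 68 (array([683.3,  47.6]), np.float64(1.52), 105)
side 90 102 (array([683.1,  46.7]), np.float64(1.04), 38)
side 36 60 (array([683.3,  47.6]), np.float64(1.58), 82)
side 102 141 (array([683.1,  47.4]), np.float64(0.94), 119)
[684.82707867  47.83932323 187.84961619] [-0.0829211   0.20100155 -0.09113876]
```

View pics/side_up2.png

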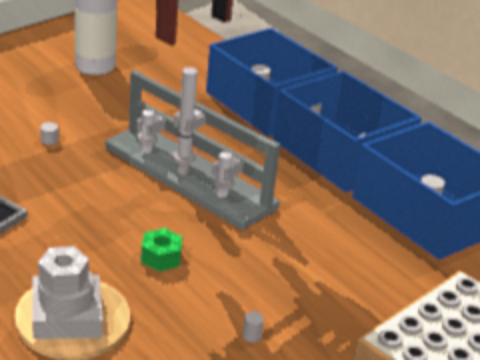

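The side crop shows the gauge upright in the middle clip at (188,115), with its foot on the ledge. I go back to the stack for the nut.

Request:
jog_arm --increments '[0,0,0,-8,-22,0,100,0,0,0,-14,-38,0,100,0,0,0,-15,-40,0,100,0,0,0,-15,-40,0,100,0,0,0,-15,-40,0,100,0,0,0,-14,-40,0,100,0,0,0,-14,-38,0,100,0,0,0,0,0,0,100]'

```text
t: 11.55
ee_pos: [447.6, -96.0, 187.2]
orientation: [-1.995, -2.423, 0.003]
ft_force: [0.1, 0.7, -0.0]
width: 88.2
grasp_force: 0.0
```

```bash
cat > st.py <<'E'
from m import *
import sys
tag=sys.argv[1]
o=get_obs(); T=T_tool(); print(o["ee_pos"].round(1),"yaw y",np.degrees(np.arctan2(T[1,1],T[0,1])).round(2))
im=shot("wrist"); W=cloud(im); px=im["pixels"]; cv2.imwrite(f"pics/{tag}.png",px); np.savez(f"{tag}.npz",W=W,px=px)
z=W[...,2]; m=np.hypot(W[...,0]-450,W[...,1]+95)<48
def poly(P,step,n):
    "support fit: direction giving least width, and centre by midpoints"
    q=P[:,:2]; best=None
    for a in np.arange(0,step,.5):
        ws=[];mid=[];D=[]
        for k in range(n):
            t=np.radians(a+k*step); d=np.array([np.cos(t),np.sin(t)]); s=q@d; lo,hi=np.percentile(s,[.5,99.5]); ws.append(hi-lo); mid.append((hi+lo)/2); D.append(d)
        if best is None or sum(ws)<best[0]: best=(sum(ws),a,np.round(ws,1),np.linalg.lstsq(np.array(D),np.array(mid),rcond=None)[0].round(1))
    return best[1:]
if __name__=="__main__":
    for nm,lo,hi,step,n in [("nut",71,77,60,3),("block",27.5,32,90,2)]:
        P=W[m&(z>lo)&(z<hi)]
        print(nm,len(P),poly(P,step,n) if len(P)>50 else 0, np.median(P[:,2]).round(1) if len(P) else 0)
    P=W[m&(z>35)&(z<49)]; print("ring",circ(P,26) if len(P)>20 else 0)
    P=W[m&(z>49)&(z<55)]; print("ringtop",rect(P) if len(P)>20 else 0)
E
python3 st.py w4
```

```text
[447.6 -96.  187.2] yaw y 11.07
nut 1285 (np.float64(7.5), array([39.4, 39.6, 39.7]), array([449.9, -94.1])) 73.2
block 1374 (np.float64(62.0), array([63.8, 63.8]), array([452.1, -95.3])) 29.2
ring (array([451.5, -96.2]), np.float64(0.33), 79)
ringtop (array([451.3, -94.5]), array([50.6, 48.3]), 4.2)
```

Request:
jog_arm --increments '[0,0,3.6,1.4,2.6,0,100,0,0,0,0,0,15,100,0,0,0,0,0,30,100,0,0,0,0,0,30,90,0,0,0,0,0,30,80,0,0,0,0,0,18,70,0,0,0,0,0,5,60,0,0,0,0,0,0,55,0,0,0,0,0,0,50,0,0,0,0,0,0,20,0,0,0,0,0,0,20]'

```text
t: 12.98
ee_pos: [453.2, -93.7, 60.9]
orientation: [2.069, 2.363, 0.001]
ft_force: [-0.2, 0.2, 1.1]
width: 40.1
grasp_force: 30.0
```

Request:
jog_arm --increments '[0,0,0,0,0,-10,20,0,0,0,0,0,-25,20,0,0,0,20,4,-25,20,0,0,0,40,8,0,20,0,0,0,43,8,0,20,0,0,0,43,8,0,20,0,0,0,43,8,0,20,0,0,0,43,8,0,20,0,0,0,40,8,0,20,0,0,0,0,0,0,20,0,0,0,0,0,0,20]'

```text
t: 14.35
ee_pos: [468.1, 182.5, 120.6]
orientation: [2.069, 2.364, -0.001]
ft_force: [-0.1, -0.6, -2.1]
width: 39.5
grasp_force: 30.0
```

```bash
cat > nest.py <<'E'
from st import *
name,cx,cy=sys.argv[2],float(sys.argv[3]),float(sys.argv[4])
from scipy.ndimage import label
px=px.astype(int); br=px.max(-1); sat=br-px.min(-1)
R0={"hex":45,"round":50,"square":72}[name]
d=np.hypot(W[...,0]-cx,W[...,1]-cy)
m=(d<R0)&(z<13)
blk=m&(br<50); lip=m&(z>6)&(z<12)&(sat<40)
for nm,k in [("floor",blk),("lip",lip)]:
    P=W[k]; 
    if len(P)<50: print(nm,"few",len(P)); continue
    print(nm,len(P),rect(P),np.median(P[:,2]).round(1))
    if name=="hex": print("  ",poly(P,60,3))
    if name=="square": print("  ",poly(P,90,2))
    if name=="round" : print("  ",cv2.minEnclosingCircle(P[:,:2].astype(np.float32)))
c=T[:2,3]; k=(np.hypot(W[...,0]-c[0],W[...,1]-c[1])<45)&(abs(z-(T[2,3]+13))<4)
if k.sum()>50: print("held top",k.sum(),rect(W[k]), np.median(z[k]).round(1))
E
python3 nest.py w5 hex 487 268
```

```text
[468.1 182.5 120.6] yaw y 7.64
floor few 1
lip 1179 (array([487.5, 266.6]), array([65.7, 74.4]), 39.4) 8.1
   (np.float64(40.0), array([65.5, 65.3, 65.1]), array([487.5, 266.4]))
held top 3863 (array([464.5, 184.9]), array([40.3, 53.7]), 76.4) 132.9
```

View pics/w5.png

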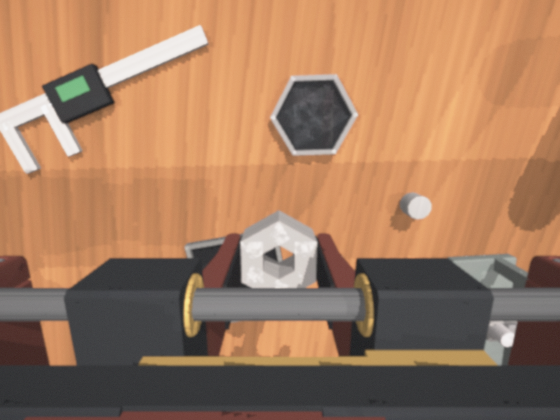

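The wrist view shows the hex nest at (313,115) and the nut held at (280,260). I carry the nut over and align it.

Request:
jog_arm --increments '[0,0,0,25,10,0,20,0,0,0,30,11,0,20,0,0,0,25,9,0,20,0,0,9.2,0,0,0,20,0,0,9.2,0,0,0,20,0,0,9.2,0,0,0,20,0,0,0,0,0,30,20,0,0,0,0,0,30,20,0,0,0,0,0,25,20,0,0,0,0,0,8,20,0,0,0,0,0,0,20]'

```text
t: 15.78
ee_pos: [487.6, 265.4, 27.3]
orientation: [-2.574, -1.801, 0.001]
ft_force: [0.2, -1.1, -1.1]
width: 39.8
grasp_force: 30.0
```

```bash
python3 nest.py w6 hex 487.5 266.4
```

```text
[487.6 265.4  27.3] yaw y -20.06
floor 546 (array([491., 276.]), array([42.7, 49.1]), 30.5) 3.2
   (np.float64(39.0), array([41.1, 41.2, 55.5]), array([490.2, 273.6]))
lip 1077 (array([494.8, 286.3]), array([33.9, 65.7]), 70.3) 8.2
   (np.float64(39.5), array([44.9, 44. , 65.1]), array([491.9, 278.3]))
held top 3853 (array([491.6, 266.8]), array([53.8, 40.4]), 1.3) 39.7
```

View pics/w6.png

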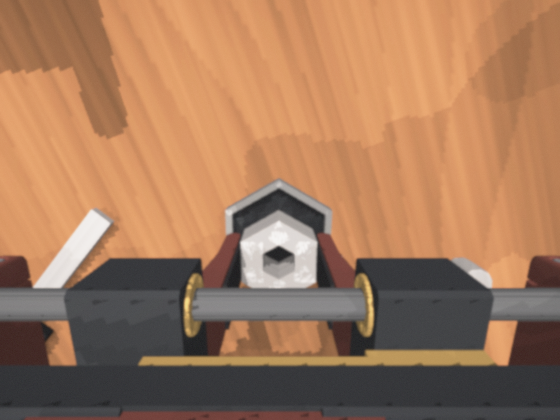

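The nut is centred over the nest at (280,250) and aligned with it. I lower it gently.

Request:
jog_arm --increments '[0,0,0,0,0,5,20,0,0,0,0,0,5,20,0,0,0,0,0,2,20,0,0,0,0,0,1,20,0,0,0,0,0,0,20]'

```text
t: 16.45
ee_pos: [487.6, 266.2, 14.4]
orientation: [2.573, 1.802, -0.0]
ft_force: [0.9, 0.2, -1.6]
width: 40.0
grasp_force: 30.0
```

Request:
jog_arm --increments '[0,0,0,0,0,0.7,20,0,0,0,0,0,0.6,20,0,0,0,0,0,0.4,20,0,0,0,0,0,0,20]'

```text
t: 16.95
ee_pos: [487.6, 266.2, 12.9]
orientation: [2.573, 1.802, 0.0]
ft_force: [-1.1, 0.2, 3.3]
width: 39.8
grasp_force: 30.0
```

Request:
jog_arm --increments '[0,0,0,0,0,0.2,30,0,0,0,0,0,0,60,0,0,0,0,0,0,60,0,0,0,0,0,-5,60,0,0,0,0,0,-20,70,0,0,0,0,0,-40,80,0,0,0,0,0,-45,100,0,0,-10,0,0,-45,100,0,0,-10,0,0,-15,100,0,0,0,0,0,0,100]'

```text
t: 18.2
ee_pos: [488.5, 266.6, 185.1]
orientation: [2.222, 2.219, 0.007]
ft_force: [-0.4, -0.1, -0.5]
width: 87.9
grasp_force: 0.0
```

```bash
python3 - <<'E'
from m import *
T=T_tool();print(T[:3,3],np.degrees(np.arctan2(T[1,1],T[0,1])))
for n in ["scene","side"]:
    im=shot(n);W=cloud(im);z=W[...,2];np.savez(n+"1.npz",W=W,px=im["pixels"])
    k=(np.hypot(W[...,0]-487.5,W[...,1]-266)<40)&(z>22)&(z<30)
    print(n,rect(W[k]),np.percentile(z[k],[2,50,98]).round(1))
E
```

```text
[488.50585729 266.63583605 185.11695579] -0.09094750703854153
scene (array([487.3, 265.6]), array([44.8, 40.9]), 11.7) [22.6 27.2 29.3]
side (array([485.9, 264.2]), array([48.1, 38.8]), 65.2) [22.8 26.9 29.2]
```

Request:
jog_arm --increments '[0,0,0,-25,-3,0,100,0,0,0,-45,-5,0,100,0,0,0,-45,-5,0,100,0,0,0,-45,-5,0,100,0,0,0,-45,-5,0,100,0,0,0,-45,-5,0,100,0,0,0,-45,-5,0,100,0,0,0,-45,-4,0,100,0,0,0,-21,0,0,100,0,0,0,0,0,0,100,0,0,0,0,0,0,100]'

```text
t: 19.68
ee_pos: [450.1, -94.2, 181.8]
orientation: [-2.222, -2.219, 0.001]
ft_force: [-0.1, 0.2, -0.3]
width: 88.1
grasp_force: 0.0
```

```bash
python3 st.py w7; python3 - <<'E'
from m import *
W=np.load("w7.npz")["W"];z=W[...,2]
k=(np.hypot(W[...,0]-451,W[...,1]+95)<40)&(z>49)&(z<55)
print(cv2.minEnclosingCircle(W[k][:,:2].astype(np.float32)),np.median(z[k]))
E
```

```text
[450.1 -94.2 181.8] yaw y -0.08
nut 0 0 0
block 1454 (np.float64(62.0), array([63.8, 63.7]), array([452.2, -95.3])) 29.3
ring (array([439.6, -86.8]), np.float64(5.67), 176)
ringtop (array([451.4, -95.5]), array([50.1, 49.8]), 89.0)
((451.67266845703125, -95.66089630126953), 25.69805335998535) 51.114585566707035
```

Request:
jog_arm --increments '[0,0,0,-1.7,1.5,15,100,0,0,0,0,0,35,100,0,0,0,0,0,35,100,0,0,0,0,0,35,90,0,0,0,0,0,18,80,0,0,0,0,0,6,75,0,0,0,0,0,0,70,0,0,0,0,0,0,30,0,0,0,0,0,0,30,0,0,0,0,0,0,30]'

```text
t: 20.98
ee_pos: [452.5, -96.6, 39.1]
orientation: [2.221, 2.221, 0.001]
ft_force: [-0.2, 1.0, 4.2]
width: 50.4
grasp_force: 30.0
```

Request:
jog_arm --increments '[0,0,0,0,0,-5,30,0,0,0,0,0,-15,30,0,0,0,0,0,-30,30,0,0,0,0,0,-35,30,0,0,0,0,0,0,30]'

```text
t: 21.6
ee_pos: [453.9, -97.0, 126.2]
orientation: [2.218, 2.218, 0.005]
ft_force: [0.9, -0.2, -3.5]
width: 50.2
grasp_force: 30.0
```

```bash
python3 nest.py w8 round 453.5 -303; python3 -c "
from h import *
print(get_obs()['width'],get_obs()['width'])"
```

```text
[453.9 -97.  126.2] yaw y -0.0
floor few 0
lip few 35
held top 5003 (array([454.1, -91.3]), array([68.4, 42.1]), 0.1) 138.2
50.41856783296628 50.41856783296628
```

View pics/w8.png

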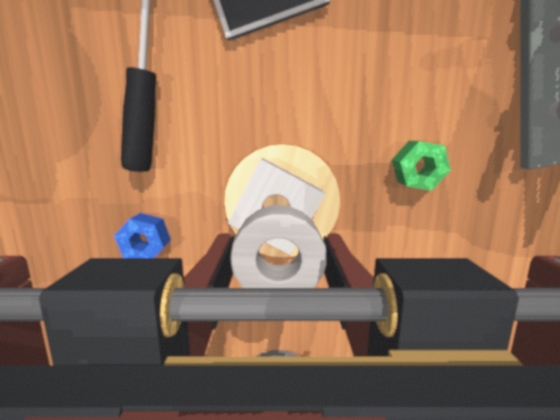

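The ring is held at (280,250). I work out the round nest from the pictures I already have.

```bash
python3 - <<'E'
from m import *
for n in ["w1","w4","w7","scene1","side1"]:
    D=np.load(n+".npz"); W=D["W"]; px=D["px"].astype(int); br=px.max(-1); sat=br-px.min(-1); z=W[...,2]
    m=(np.hypot(W[...,0]-453,W[...,1]+305)<50)
    zo=1.2 if n in("scene1","side1") else -.9
    k=m&(z>7+zo)&(z<11+zo)&(sat<45)
    P=W[k]
    if len(P)>20:
        print(n,len(P),"lip r37",circ(P,37),"enc",cv2.minEnclosingCircle(P[:,:2].astype(np.float32)))
    k=m&(z>1+zo)&(z<7+zo)&(br<60); P=W[k]; print("   floor",len(P),rect(P) if len(P)>20 else 0)
    b=(W[...,0]>280)&(W[...,0]<440)&(W[...,1]<-180)&(W[...,1]>-340)&(z>20)&(z<120)
    if b.sum()>20: print("   bin",np.percentile(W[b],[1,99],axis=0).round().tolist())
E
```

```text
w1 329 lip r37 (array([ 453.1, -303.7]), np.float64(1.16), 329) enc ((452.96075439453125, -303.41876220703125), 39.561767578125)
   floor 1263 (array([ 453.3, -299.4]), array([65.4, 48.5]), 0.8)
   bin [[347.0, -315.0, 20.0], [375.0, -210.0, 60.0]]
w4 407 lip r37 (array([ 453. , -303.4]), np.float64(1.19), 407) enc ((452.5413818359375, -303.87744140625), 39.883644104003906)
   floor 1422 (array([ 451.1, -304.5]), array([65.7, 57. ]), 40.4)
   bin [[282.0, -319.0, 20.0], [377.0, -197.0, 60.0]]
w7 337 lip r37 (array([ 453.1, -303.3]), np.float64(1.15), 337) enc ((453.0493469238281, -301.87872314453125), 38.83781051635742)
   floor 990 (array([ 452.8, -293.4]), array([36.4, 65.8]), 89.8)
   bin [[361.0, -304.0, 21.0], [377.0, -223.0, 60.0]]
scene1 112 lip r37 (array([ 452.8, -303.9]), np.float64(1.6), 112) enc ((453.8153076171875, -304.25225830078125), 39.80257797241211)
   floor 269 (array([ 451. , -308.9]), array([58.1, 66. ]), 62.8)
   bin [[282.0, -336.0, 21.0], [377.0, -197.0, 63.0]]
side1 355 lip r37 (array([ 451.5, -305.4]), np.float64(1.44), 355) enc ((451.6754150390625, -304.493408203125), 40.339881896972656)
   floor 1054 (array([ 453.8, -301.8]), array([64.7, 66.9]), 27.0)
   bin [[282.0, -337.0, 20.0], [374.0, -200.0, 62.0]]
```

Request:
jog_arm --increments '[0,0,0,-20,0,0,30,0,0,0,-40,0,0,30,0,0,0,-45,0,0,30,0,0,0,-45,0,0,30,0,0,0,-40,0,0,30,0,0,0,-17,0,0,30,0,0,0,0,0,25,30,0,0,0,0,0,35,30,0,0,0,0,0,25,30,0,0,0,0,0,5,30,0,0,0,0,0,0,30]'

```text
t: 23.02
ee_pos: [451.9, -303.0, 33.2]
orientation: [-2.22, -2.221, 0.0]
ft_force: [1.0, 0.7, -2.5]
width: 50.4
grasp_force: 30.0
```

```bash
python3 - <<'E'
from m import *
print(get_obs()["ee_pos"])
im=shot("wrist"); W=cloud(im); px=im["pixels"].astype(int); T=T_tool(); z=W[...,2]; br=px.max(-1); sat=br-px.min(-1)
d=np.hypot(W[...,0]-453,W[...,1]+304)
k=(d<48)&(z>5)&(z<11)&(sat<45); print("lip",circ(W[k],37) if k.sum()>20 else k.sum())
k=(np.hypot(W[...,0]-T[0,3],W[...,1]-T[1,3])<40)&(z>8)&(abs(z-T[2,3]-13)<3)&(sat<45)
Q=W[k]; print("ringtop outer",cv2.minEnclosingCircle(Q[:,:2].astype(np.float32)),np.median(Q[:,2]))
cv2.imwrite("pics/w9.png",im["pixels"])
E
```

```text
[ 451.89312763 -302.97186381   33.22686032]
lip (array([ 453.2, -303.7]), np.float64(1.13), 1134)
ringtop outer ((451.8817443847656, -299.8583984375), 28.005531311035156) 45.27881800718319
```

View pics/w9.png

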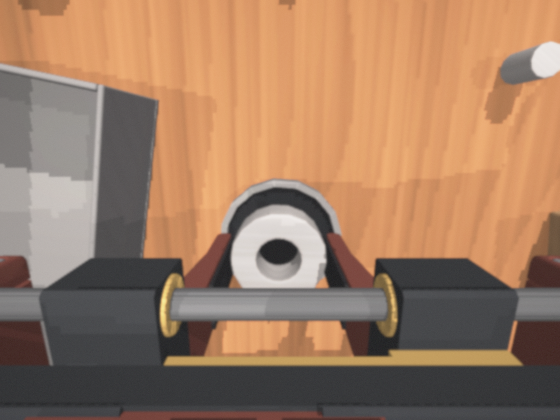

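The ring is centred in the nest, at (280,245).

Request:
jog_arm --increments '[0,0,0,-1.5,1.3,8,30,0,0,0,0,0,6,30,0,0,0,0,0,2,30,0,0,0,0,0,1.5,30,0,0,0,0,0,0.8,30,0,0,0,0,0,0,30,0,0,0,0,0,0,30]'

```text
t: 23.95
ee_pos: [453.5, -305.1, 15.3]
orientation: [2.221, 2.221, 0.0]
ft_force: [0.5, -1.3, -3.7]
width: 50.4
grasp_force: 30.0
```

Request:
jog_arm --increments '[0,0,0,0,0,0.8,30,0,0,0,0,0,0.6,30,0,0,0,0,0,0.4,30,0,0,0,0,0,0.3,30,0,0,0,0,0,0,30]'

```text
t: 24.58
ee_pos: [453.4, -305.0, 13.2]
orientation: [-2.221, -2.221, -0.0]
ft_force: [-0.7, 0.4, -1.3]
width: 50.6
grasp_force: 30.0
```

Request:
jog_arm --increments '[0,0,0,0,0,0.4,30,0,0,0,0,0,0.2,30,0,0,0,0,0,0,30]'

```text
t: 24.95
ee_pos: [453.4, -305.0, 13.1]
orientation: [2.221, 2.221, 0.0]
ft_force: [-2.5, 1.2, 6.9]
width: 50.5
grasp_force: 30.0
```

Request:
jog_arm --increments '[0,0,0,0,0,0,75,0,0,0,0,0,0,75,0,0,0,0,0,0,75,0,0,0,0,0,-5,75,0,0,0,0,0,-25,75,0,0,0,0,0,-45,85,0,0,0,0,0,-45,100,0,0,0,0,0,-45,100,0,0,0,20,0,0,100,0,0,0,40,0,0,100,0,0,0,40,0,0,100,0,0,0,40,0,0,100]'

```text
t: 26.45
ee_pos: [452.3, -163.0, 176.5]
orientation: [-2.22, -2.22, 0.001]
ft_force: [0.2, 0.6, 0.7]
width: 88.1
grasp_force: 0.0
```

Request:
jog_arm --increments '[0,0,0,40,0,0,100,0,0,0,29,0,0,100,0,0,0,0,0,0,100,0,0,0,0,0,0,100]'

```text
t: 26.95
ee_pos: [453.1, -96.1, 177.0]
orientation: [-2.22, -2.222, 0.001]
ft_force: [0.2, -0.9, 0.0]
width: 88.2
grasp_force: 0.0
```

```bash
python3 st.py w10; python3 - <<'E'
from m import *
for n in ["scene","side"]:
    im=shot(n);W=cloud(im);z=W[...,2];np.savez(n+"2.npz",W=W,px=im["pixels"])
    k=(np.hypot(W[...,0]-453,W[...,1]+304)<35)&(z>22)
    print(n,rect(W[k]),np.percentile(z[k],[2,50,98]).round(1))
W=np.load("w10.npz")["W"];z=W[...,2];px=np.load("w10.npz")["px"].astype(int);sat=px.max(-1)-px.min(-1)
k=(np.hypot(W[...,0]-451,W[...,1]-101)<75)&(z>5)&(z<12)&(sat<45); print("sq lip",rect(W[k]))
for n in ["w2","w5"]:
    D=np.load(n+".npz");W=D["W"];z=W[...,2];px=D["px"].astype(int);sat=px.max(-1)-px.min(-1)
    k=(np.hypot(W[...,0]-441,W[...,1]-104)<75)&(z>5)&(z<12)&(sat<45); print(n,"sq lip",k.sum(),rect(W[k]))
E
```

```text
[453.1 -96.1 177. ] yaw y 0.04
nut 0 0 0
block 3230 (np.float64(62.5), array([63.7, 63.3]), array([452.2, -95.4])) 29.2
ring 0
ringtop 0
scene (array([ 453.5, -303.2]), array([51.4, 50.5]), 56.1) [22.3 27.2 29.9]
side (array([ 451.6, -305.8]), array([51.1, 50.9]), 85.3) [22.5 26.9 29.4]
sq lip (array([446.3,  83.1]), array([90. , 50.5]), 17.8)
w2 sq lip 1684 (array([440.1, 102.5]), array([91.2, 90.1]), 18.0)
w5 sq lip 316 (array([442.4, 116. ]), array([83.4, 95.3]), 36.7)
```

Request:
jog_arm --increments '[0,0,9.3,0.2,-0.9,0,100,0,0,9.3,0,0,15,100,0,0,9.2,0,0,30,100,0,0,0,0,0,38,100,0,0,0,0,0,38,100,0,0,0,0,0,25,100,0,0,0,0,0,10,95,0,0,0,0,0,4,90,0,0,0,0,0,0,85,0,0,0,0,0,0,40,0,0,0,0,0,0,40,0,0,0,0,0,0,40]'

```text
t: 28.6
ee_pos: [452.7, -95.8, 18.2]
orientation: [2.69, 1.622, 0.001]
ft_force: [0.1, -0.2, 6.0]
width: 63.5
grasp_force: 30.0
```

Request:
jog_arm --increments '[0,0,0,0,0,-3,40,0,0,0,0,0,-12,40,0,0,0,0,0,-25,40,0,0,0,0,0,-30,40,0,0,0,0,0,-20,40,0,0,-9.2,0,0,0,40,0,0,-9.2,0,0,0,40,0,0,-9.2,0,0,0,40,0,0,-9.2,0,0,0,40,0,0,-9.2,0,0,0,40,0,0,0,0,0,0,40]'

```text
t: 29.98
ee_pos: [452.2, -95.8, 107.8]
orientation: [-1.844, -2.543, 0.0]
ft_force: [0.2, -0.4, -5.8]
width: 63.4
grasp_force: 30.0
```

Request:
jog_arm --increments '[0,0,0,22,5,0,40,0,0,0,38,10,0,40,0,0,0,38,10,0,40,0,0,0,38,10,0,40,0,0,0,36,9,0,40,0,0,0,20,5,0,40,0,0,0,0,0,25,40,0,0,0,0,0,30,40,0,0,0,0,0,12,40,0,0,0,0,0,3,40,0,0,0,0,0,0,40]'

```text
t: 31.35
ee_pos: [439.5, 101.9, 38.0]
orientation: [1.843, 2.544, 0.001]
ft_force: [0.7, 0.1, -5.0]
width: 63.4
grasp_force: 30.0
```

```bash
python3 nest.py w11 square 440 102.5
```

```text
[439.5 101.9  38. ] yaw y 18.14
floor 1225 (array([437.6, 110.6]), array([80.3, 61. ]), 18.2) 3.2
   (np.float64(18.0), array([79.4, 60.3]), array([437.7, 111. ]))
lip 1762 (array([438.9, 105.6]), array([90.1, 84. ]), 18.0) 8.2
   (np.float64(18.0), array([89.5, 82.4]), array([438.7, 106.2]))
held top 9224 (array([437.4, 109.9]), array([81.5, 48.7]), 18.1) 48.9
```

View pics/w11.png

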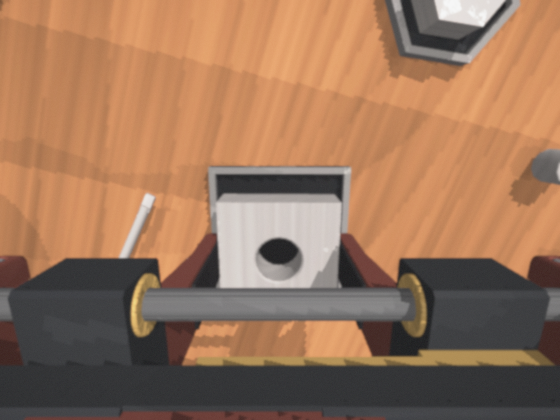

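The block is centred over the nest at (280,240) and squared to it. I lower it.

Request:
jog_arm --increments '[0,0,0,0,0,10,40,0,0,0,0,0,8,40,0,0,0,0,0,2.5,40,0,0,0,0,0,1.3,40,0,0,0,0,0,0.7,40,0,0,0,0,0,0,40,0,0,0,0,0,0,40]'

```text
t: 32.28
ee_pos: [439.2, 101.9, 15.1]
orientation: [1.842, 2.545, 0.0]
ft_force: [-0.9, 0.5, -6.6]
width: 63.7
grasp_force: 30.0
```

Request:
jog_arm --increments '[0,0,0,0,0,0.5,40,0,0,0,0,0,0.4,40,0,0,0,0,0,0.3,40,0,0,0,0,0,0.2,40,0,0,0,0,0,0,40]'

```text
t: 32.9
ee_pos: [439.1, 101.9, 14.2]
orientation: [1.842, 2.545, 0.0]
ft_force: [-3.0, -0.3, 6.5]
width: 63.7
grasp_force: 30.0
```

Contact. I release and rise.

Request:
jog_arm --increments '[0,0,0,0,0,0,90,0,0,0,0,0,0,90,0,0,0,0,0,0,90,0,0,0,0,0,-5,90,0,0,0,0,0,-20,90,0,0,0,0,0,-40,95,0,0,0,0,0,-45,100,0,0,0,0,0,-45,100,0,0,0,0,0,-20,100,0,0,0,0,0,0,100,0,0,0,0,0,0,100]'

```text
t: 34.28
ee_pos: [438.4, 101.8, 187.8]
orientation: [-1.842, -2.544, 0.001]
ft_force: [-0.6, 0.1, 1.0]
width: 87.9
grasp_force: 0.0
```

```bash
python3 - <<'E'
from m import *
print(get_obs()["ee_pos"],get_obs()["ft_force"])
for n in ["scene","side"]:
    im=shot(n);W=cloud(im);z=W[...,2];cv2.imwrite(f"pics/{n}_end.png",im["pixels"])
    for nm,c,r in [("hex",(487.5,266),29),("round",(453,-304),33),("square",(440,102),46),("gauge",(684,48),11)]:
        k=(np.hypot(W[...,0]-c[0],W[...,1]-c[1])<r)&(z>(22 if nm!="gauge" else 92))
        print(n,nm,rect(W[k]),np.percentile(z[k],[2,50,98]).round(1))
E
```

```text
[438.41557255 101.75247845 187.82487646] [-0.5654528   0.10221837  1.02327497]
scene hex (array([486.7, 265.5]), array([45.2, 40.8]), 8.7) [22.6 27.  29.4]
scene round (array([ 453.6, -304.5]), array([51.5, 49. ]), 86.7) [22.3 27.3 30. ]
scene square (array([438.6, 103.3]), array([89.8, 78.9]), 14.1) [ 26.  377.7 458.1]
scene gauge (array([683.7,  48.9]), array([15.4, 15.7]), 9.2) [ 93.4 123.6 144.1]
side hex (array([485.6, 263.9]), array([44.3, 42.1]), 1.9) [22.7 26.6 29.4]
side round (array([ 451.9, -305.8]), array([52.9, 50.3]), 31.5) [22.6 27.  29.2]
side square (array([439.9, 100. ]), array([82.7, 91.8]), 86.4) [ 25.5 368.2 458.7]
side gauge (array([681.1,  45.7]), array([15.2, 16.6]), 14.0) [ 93.1 120.1 144. ]
```

View pics/scene_end.png

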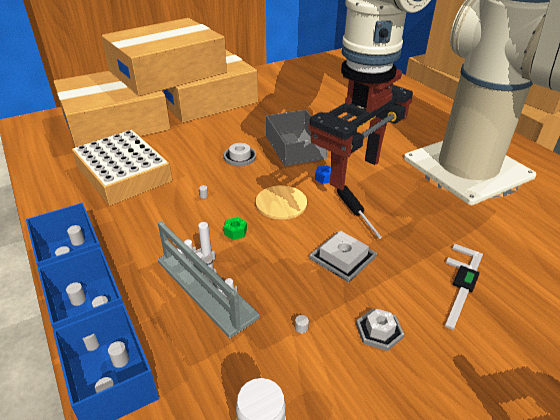

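The final scene view shows the nut at (380,325), the block at (343,250), the ring at (240,153) and the gauge upright at (205,245). The gripper is free.

```bash
python3 -c "
from workcell import job
print(job.close_job())"
```

```text
the job is handed in; nothing more can be done
None
```

The job is handed in: the plug gauge is snapped upright into the middle clip, the nut, ring and block each lie flat in the nest of their own shape, and the gripper is empty and clear. It took about 34 s of the 118 s allowed.

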